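# Put the red polishing stick away in its tube

### The job

Take the red-handled polishing stick out of the wooden stand and put it, bare end down, into the metal tube with the red funnel mouth; push it firmly down until it and the rubber stop under it are all the way at the bottom, then let go. Leave the blue and yellow sticks standing in the stand.

Things in the scene. Friction and masses are not known exactly. Their poses are not given: they have to be found in the camera images.
- stick_red: Upright loose stick with red handle, about 30 g, 160 mm long. Origin at the centre of its lower end, z up along it. Lower 95 mm: bare rod 9 mm thick; top 65 mm: red round handle 16 mm thick, the part to grip (middle about 130 mm above the origin). It stands 34 mm deep, leaning up to 3 degrees, in a hole of a fixed wooden stand (50 x 190 mm, 40 mm high), in a straight row with two others.
- tube_red: Upright metal tube with red funnel mouth, fixed; two like it are blue, yellow. Origin: centre of underside, on the bench. Foot 60 mm wide. Rim 90 mm up; inside, 40 mm wide at the rim, narrowing over 18 mm to a 22 mm bore. In it a rubber stop slides down with 6 N friction and stays where left: top 35 to 41 mm above the origin at first, 16 mm when fully down. The stick stands on the stop.
- stick_blue: Blue-handled stick, same size and origin as the red one, in the same stand; to be left there. Their tops stand 166 mm above the bench: lift the red one clear of them. The three stand in one row 60 mm apart, in varying order and row direction: close the fingers across the row, not along it.
- stick_yellow: Yellow-handled stick, same size and origin as the red one, in the same stand and row; to be left there.

How it is judged:
At the end, for the whole second after the job is handed in: The red stick stands at rest in the red-mouthed tube, bare end down, lower end less than 27 mm above the bench (stop pushed to within 11 mm of its lowest place), leaning less than 20 degrees, released; the blue and yellow sticks still stand in the stand (horizontal distance between stick_red and tube_red below 0.012 m and z of stick_red in the frame of tube_red between 0.005 and 0.027 m and angle between stick_red's own z axis and vertical below 0.35 rad and linear speed of stick_red below 0.02 m/s); the robot touches nothing.
It fails at once if the blue stick is pulled from its place or tipped (distance of stick_blue from where it was at the start of the episode above 0.02 m or angle between stick_blue's own z axis and vertical above 0.35 rad).
It fails at once if the yellow stick is pulled from its place or tipped (distance of stick_yellow from where it was at the start of the episode above 0.02 m or angle between stick_yellow's own z axis and vertical above 0.35 rad).
It also fails if it takes over 42 s, if anything falls off the work surface, if the arm or the gripper's body presses on something with over 40 N, if the wrist force passes 120 N, or if a joint passes its speed limit or range.

### The arm

A 6-joint arm with a two-finger parallel gripper is mounted at the origin on the work surface. World frame = base frame: x ahead of the robot, y to its left, z up, the work surface at z = 0. Lengths are in m, angles in rad, forces in N, time in s.
With the tool pointing down it reaches from about 0.375 to 0.9 m from the base axis. Payload 3.1 kg.
Tool frame: the origin (TCP) lies between the finger pads; the fingertips stand 19 mm ahead of it and the grasp point (between the pads) is the TCP; z points along the fingers, y is the line along which they close (so a half turn about z gives the same grasp; the last joint's range is limited). The gripper opens to 87 mm and grips with 3 to 60 N. Pads are 19 mm wide; open, the fingers measure 117 mm over their backs; the gripper's body (75 mm by 190 mm) begins 51 mm behind the grasp point.
Start: joints at [0.929, 0.527, 1.433, -0, 1.181, -0.178], TCP at [0.279, 0.559, 0.242] pointing down, gripper open.
Joint ranges: [-3.08, 3.08], [-0.75, 2.2], [0.22, 2.44], [-1.43, 4.57], [0, 2.65], [-2.85, 2.85]. Speed limits (rad/s): [2.79, 2.79, 3.14, 3.14, 3.14, 3.14].

### API

Orientations are given as a unit quaternion [x, y, z, w].
In Python, from rig import robot, camera, camera_info, hand_in gives the robot as it stands.
- The arm moves only by the shell command python3 -m handwheel 'ROWS' [FORCE]. ROWS is a JSON object of lists of equal length, an entry for each row: "hand": the opening, from 0 (shut) to 1 (fully open); "translation": the shift along the world's x, y, z in mm, a list of three; "turn": the turn, a rotation vector about the world's x, y, z in rad, a list of three. In form: {"hand": [hand, ...], "translation": [[tx, ty, tz], ...], "turn": [[ax, ay, az], ...]}. A call has 1 to 12 rows; each row is the pose to reach, as a shift and turn from the pose commanded when the call began; what a row does not reach only later rows make up. A row lasts 1/12 s, in which the tool goes at most 41.7 mm and 7.16 degrees, less where a joint would pass 70% of its speed; a pose out of reach is approached as far as the arm can. A call with a gripper value outside its range is refused whole. The fingers move at their own pace and stop on an object; FORCE is the grip in N (left out, the last holds). Time passes only in rows, so rows that repeat a pose let the fingers close. It gives the time, the measured TCP pose, the force, the opening and the grip force at its end, in the units of the state.
- robot.get_obs(): the state, without advancing time (a new reading comes with each control period).
- camera(name): name is "scene" or "top"; returns (picture, depth): 480x640x3 uint8, red, green, blue; 480x640 float32, m along the optical axis (not along the pixel's ray), 0 where there is no reading.
- camera_info(name): a dict with "vertical_fov" (degrees; the focal length in pixels is half the picture's height over the tangent of half this angle, whatever the lens; pixels are square), "cx", "cy" (the principal point, pixels), "k1" (the pictures are not rectified: a ray, as slopes to the right and down, at radius r is drawn at 1 + k1 r^2 times it, then the intrinsics apply), "world_from_camera" (4x4, takes a point from camera to world coordinates). Camera axes: x right, y down, z forward; pixel columns grow to the right and rows downward; lengths in m; the calibration is good to about 2 mm. A picture is of the moment at which its call begins. camera_info takes no time and is no camera call.
- hand_in(): hands the job in; it is judged then, once.
The state is a dict: "time": time; "q": joint angles; "joint_velocities": joint speeds; "joint_torque": joint torques, N m; "position": TCP position; "tool_rot": TCP orientation; "ft_force": force on the tool from outside, world axes, zero at the start; "moment": the same for the moment, N m; "grip_width": finger opening in m; "grip_force": force on a finger pad.
Only numpy, scipy, OpenCV 4.12 (cv2) and the standard library are available. Lean on these libraries where they do the work, as an engineer would, in place of code of your own. Each camera call takes 0.05 s, during which the arm holds its last target. There are 200 camera calls.

## Working session

There is one attempt and no reset: what is moved stays moved. The work goes in short steps, Python scripts to look and compute and a shell command to move; the robot and the scene stay as the last step left them, time stands still between calls to the robot, and variables do not carry over. Pictures are saved under pics/ and viewed, at most 10 in all, crops included, and the job is handed in when it is done.

```bash
mkdir -p pics; cat > h.py <<'E'
import numpy as np,cv2
from rig import robot,camera,camera_info,hand_in
def K(i):
    f=240/np.tan(np.radians(i["vertical_fov"])/2); return f
def unproj(name,u,v,depth=None,z=None):
    i=camera_info(name); f=K(i)
    d=np.array([(u-i["cx"])/f,(v-i["cy"])/f]); s=d.copy()
    for _ in range(20): s=d/(1+i["k1"]*(s@s))
    T=np.array(i["world_from_camera"]); ray=np.array([s[0],s[1],1.])
    if z is not None: depth=(z-T[2,3])/(T[:3,:3]@ray)[2]
    return T[:3,:3]@(ray*depth)+T[:3,3]
E
python3 - <<'E'
from h import *
for n in("scene","top"):
    p,d=camera(n); cv2.imwrite(f"pics/{n}0.png",p[:,:,::-1]); np.save(f"{n}0.npy",d)
    i=camera_info(n); print(n,i["vertical_fov"],i["cx"],i["cy"],i["k1"],np.round(i["world_from_camera"],3).tolist())
print(robot.get_obs())
E
```

```text
scene 48.563191800559586 318.6099621406851 238.1768394755658 0.003402512828777802 [[-0.578, 0.565, -0.59, 0.992], [0.816, 0.407, -0.41, 0.319], [0.008, -0.718, -0.696, 0.596], [0.0, 0.0, 0.0, 1.0]]
top 53.94460227517804 324.8159373744385 238.98045130903978 -0.08183822154685612 [[0.007, -0.993, 0.117, 0.451], [-1.0, -0.005, 0.018, -0.002], [-0.017, -0.117, -0.993, 0.876], [0.0, 0.0, 0.0, 1.0]]
{'time': 0.1, 'q': array([ 9.29520695e-01,  5.28396368e-01,  1.43377027e+00,  2.78862137e-06,
        1.18138250e+00, -1.78497411e-01]), 'joint_velocities': array([-0.00043484, -0.00174462, -0.00374168,  0.00118828,  0.00011294,
        0.00077562]), 'joint_torque': array([ 2.59441840e-04, -4.40982842e+01, -1.77152646e+01,  6.36080280e-02,
        5.33495634e-02, -3.53501889e-05]), 'position': array([0.27861912, 0.55877196, 0.24065645]), 'tool_rot': array([ 2.29330240e-01,  9.73348182e-01, -8.96695163e-04, -3.91016582e-04]), 'ft_force': array([-0.93702535, -0.4648013 ,  0.21806462]), 'moment': array([-0.03866293, -0.000131  , -0.00355873]), 'grip_force': 0.0, 'grip_width': 0.08691093481037532}
```

View pics/scene0.png

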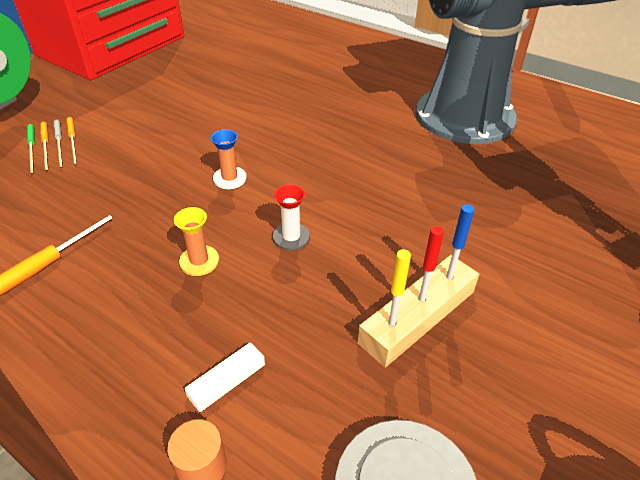

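View pics/top0.png

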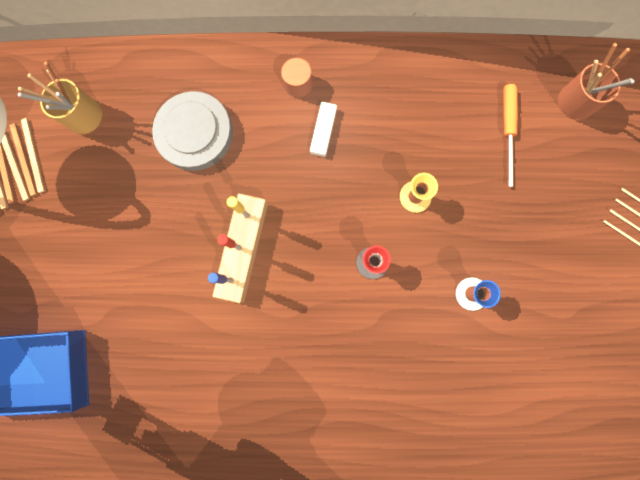

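The scene view shows the red stick in the middle of the stand, with its handle from about (436,231) to (429,268), and the red funnel at (290,196). In the top view the red handle's top is at about (223,240), the funnel at (376,260), yellow at (233,202) and blue at (213,278).

```bash
cat >> h.py <<'E'
def cloud(name,p,d,box,col):
    u0,v0,u1,v1=box; hsv=cv2.cvtColor(p,cv2.COLOR_RGB2HSV); H=hsv[...,0].astype(int)
    m=(np.minimum(abs(H-col),180-abs(H-col))<(5 if col==0 else 10))&(hsv[...,1]>200)&(hsv[...,2]>60)&(d>0)
    return np.array([unproj(name,u,v,d[v,u]) for v in range(v0,v1) for u in range(u0,u1) if m[v,u]])
E
python3 - <<'E'
from h import *
bx={"scene":dict(red=(415,215,450,280,0),yel=(385,240,415,305,28),blue=(445,195,480,255,112),tube=(270,180,310,215,0)),
"top":dict(red=(210,228,242,252,0),yel=(222,190,250,215,28),blue=(203,268,232,290,112),tube=(355,240,398,278,0))}
for n in bx:
    p=cv2.imread(f"pics/{n}0.png")[:,:,::-1].copy(); d=np.load(f"{n}0.npy")
    for k,b in bx[n].items():
        c=cloud(n,p,d,b[:4],b[4]); print(n,k,len(c))
        if not len(c): continue
        if k=="tube":
            c=c[(c[:,2]>.06)&(c[:,2]<.11)]; r=c[c[:,2]>.083]
            print(np.round((r.min(0)+r.max(0))/2,4),np.round(np.ptp(r,0),4))
            print(" circ",np.round(cv2.minEnclosingCircle(r[:,:2].astype(np.float32)),4) if 0 else cv2.minEnclosingCircle(r[:,:2].astype(np.float32)))
        else:
            c=c[(c[:,2]>.08)&(c[:,2]<.18)]
            for lo in np.arange(.09,.18,.015):
                s=c[(c[:,2]>=lo)&(c[:,2]<lo+.015)]
                if len(s)>4: print("  z%.3f"%lo,len(s),np.round(np.median(s,0),4))
# rays: tops
print(unproj("top",223,240,z=.166),unproj("scene",436,231,z=.166),unproj("top",376,260,z=.09),unproj("scene",290,196,z=.09))
print("rowfeet",[unproj("scene",*q,z=.04).round(4) for q in((393,324),(424,299),(453,277))])
E
python3 - <<'E'
import cv2
a=cv2.imread("pics/scene0.png")[190:350,370:490]; b=cv2.imread("pics/top0.png")[190:310,200:400]
import numpy as np
a=cv2.resize(a,None,fx=3.5,fy=3.5,interpolation=2)[:560]
cv2.imwrite("pics/c1.png",a); cv2.imwrite("pics/c2.png",cv2.resize(b,None,fx=4,fy=4,interpolation=2))
E
```

```text
scene red 587
  z0.090 12 [0.5407 0.1704 0.1044]
  z0.105 109 [0.5407 0.1734 0.1127]
  z0.120 113 [0.5405 0.1734 0.1273]
  z0.135 119 [0.5406 0.1734 0.1422]
  z0.150 137 [0.5404 0.1727 0.1585]
  z0.165 90 [0.5352 0.1717 0.1662]
scene yel 518
  z0.090 12 [0.5995 0.1601 0.1043]
  z0.105 110 [0.5993 0.1609 0.1126]
  z0.120 118 [0.5991 0.1611 0.1278]
  z0.135 121 [0.5994 0.1607 0.1425]
  z0.150 126 [0.599  0.1606 0.158 ]
  z0.165 19 [0.5987 0.1623 0.1658]
scene blue 448
  z0.090 9 [0.4821 0.1865 0.1044]
  z0.105 93 [0.4822 0.1856 0.1127]
  z0.120 101 [0.4821 0.1863 0.1273]
  z0.135 108 [0.4822 0.1862 0.1428]
  z0.150 107 [0.4823 0.1857 0.1575]
  z0.165 30 [0.4753 0.186  0.1658]
scene tube 487
[ 0.511  -0.0705  0.0874] [0.045  0.0461 0.0088]
 circ ((0.5110677480697632, -0.07058796286582947), 0.024153122678399086)
top red 0
top yel 0
top blue 0
top tube 0
[0.53284208 0.16573846 0.166     ] [0.53588475 0.17056761 0.166     ] [ 0.5093698  -0.07401335  0.09      ] [ 0.51376744 -0.06645399  0.09      ]
rowfeet [array([0.5939, 0.1605, 0.04  ]), array([0.5333, 0.1739, 0.04  ]), array([0.4739, 0.1887, 0.04  ])]
```

View pics/c1.png

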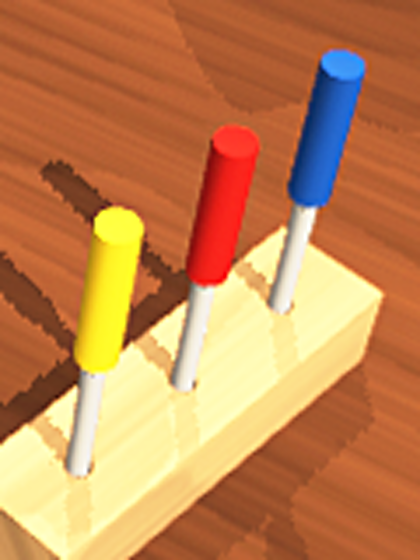

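View pics/c2.png

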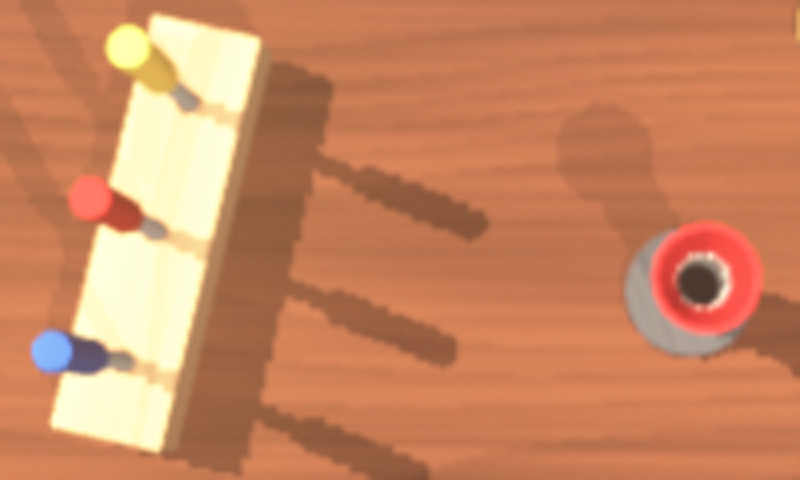

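The c1 crop shows the sticks almost upright in a straight row, the red handle's top centre at crop (235,140). In c2 the red funnel is centred at crop (705,277) and the red top at (90,197). Estimates: stick at about (0.534,0.170), tube at about (0.510,-0.072), and tool y needs to turn by +0.235 rad. Moving above the stick.

```bash
python3 -m handwheel '{"hand":[1,1,1,1,1,1,1,1,1,1,1,1],"translation":[[10,-15,0],[30,-46,0],[52,-79,0],[74,-112,0],[96,-146,0],[118,-180,0],[140,-214,0],[162,-248,0],[184,-282,0],[206,-315,0],[228,-349,0],[240,-368,0]],"turn":[[0,0,0.02],[0,0,0.06],[0,0,0.1],[0,0,0.15],[0,0,0.2],[0,0,0.235],[0,0,0.235],[0,0,0.235],[0,0,0.235],[0,0,0.235],[0,0,0.235],[0,0,0.235]]}' 40
python3 -m handwheel '{"hand":[1,1,1,1],"translation":[[15,-21,0],[15,-21,0],[15,-21,0],[15,-21,0]],"turn":[[0,0,0],[0,0,0],[0,0,0],[0,0,0]]}'
python3 - <<'E'
from h import *
p,d=camera("scene"); cv2.imwrite("pics/s1.png",cv2.resize(p[100:360:,300:620,::-1],None,fx=2.3,fy=2.3))
o=robot.get_obs(); print(o["position"],o["tool_rot"],o["time"])
E
```

```text
time: 1.1
position: [0.5213, 0.1876, 0.2413]
tool_rot: [0.115, 0.993, -0.001, 0.001]
ft_force: [0.3, 0.3, 0.5]
grip_width: 0.087
grip_force: 0.0
time: 1.43
position: [0.5332, 0.1705, 0.2411]
tool_rot: [0.114, 0.993, 0.0, -0.001]
ft_force: [0.7, -0.2, 0.4]
grip_width: 0.0872
grip_force: 0.0
[0.53300117 0.17093463 0.24121672] [ 1.13346092e-01  9.93555275e-01  4.92902297e-05 -7.58891123e-04] 1.4833
```

View pics/s1.png

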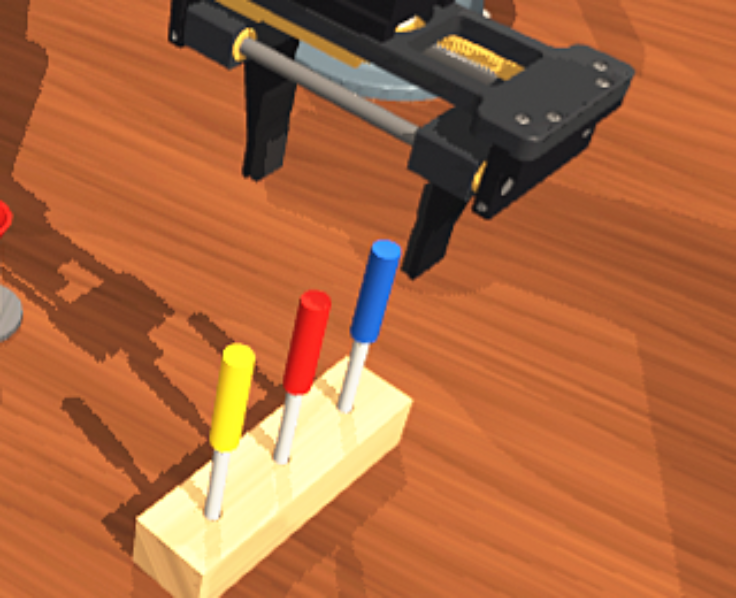

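The picture shows the open fingers straddling the row above the red stick, with tips at crop (260,178) and (415,275); their midpoint lies above the red top at (315,300). Descending and closing.

```bash
python3 -m handwheel '{"hand":[1,1,1,1,1,0,0,0,0,0,0,0],"translation":[[0,-1,-20],[0,-1,-50],[0,-1,-80],[0,-1,-102],[0,-1,-102],[0,-1,-102],[0,-1,-102],[0,-1,-102],[0,-1,-102],[0,-1,-102],[0,-1,-102],[0,-1,-102]],"turn":[[0,0,0],[0,0,0],[0,0,0],[0,0,0],[0,0,0],[0,0,0],[0,0,0],[0,0,0],[0,0,0],[0,0,0],[0,0,0],[0,0,0]]}' 40
python3 -m handwheel '{"hand":[0,0,0,0],"translation":[[0,0,0],[0,0,0],[0,0,0],[0,0,0]],"turn":[[0,0,0],[0,0,0],[0,0,0],[0,0,0]]}'
```

```text
time: 2.48
position: [0.5342, 0.1692, 0.1401]
tool_rot: [0.114, 0.994, 0.0, 0.001]
ft_force: [0.7, -0.5, -0.9]
grip_width: 0.048
grip_force: 0.0
time: 2.82
position: [0.534, 0.1692, 0.1395]
tool_rot: [0.114, 0.994, -0.0, -0.0]
ft_force: [-0.8, -0.7, -0.1]
grip_width: 0.0216
grip_force: 0.0
```

```bash
python3 -m handwheel '{"hand":[0,0,0,0],"translation":[[0,0,0],[0,0,0],[0,0,0],[0,0,0]],"turn":[[0,0,0],[0,0,0],[0,0,0],[0,0,0]]}'
```

```text
time: 3.15
position: [0.5339, 0.1692, 0.1395]
tool_rot: [0.114, 0.994, -0.0, -0.0]
ft_force: [0.1, 0.2, 0.2]
grip_width: 0.0153
grip_force: 40.0
```

Gripped at 40 N. Lifting 180 mm, then moving across to the tube.

```bash
python3 -m handwheel '{"hand":[0,0,0,0,0,0,0,0,0],"translation":[[0,0,8],[0,0,20],[0,0,40],[0,0,70],[0,0,105],[0,0,140],[0,0,165],[0,0,180],[0,0,180]],"turn":[[0,0,0],[0,0,0],[0,0,0],[0,0,0],[0,0,0],[0,0,0],[0,0,0],[0,0,0],[0,0,0]]}'
python3 -m handwheel '{"hand":[0,0,0,0,0,0,0,0,0,0,0],"translation":[[-1,-10,0],[-3,-30,0],[-6,-60,0],[-9,-92,0],[-12,-124,0],[-15,-156,0],[-18,-188,0],[-21,-215,0],[-24,-235,0],[-24,-241,0],[-24,-241,0]],"turn":[[0,0,0],[0,0,0],[0,0,0],[0,0,0],[0,0,0],[0,0,0],[0,0,0],[0,0,0],[0,0,0],[0,0,0],[0,0,0]]}'
python3 -m handwheel '{"hand":[0,0,0,0,0],"translation":[[0,0,-20],[0,0,-50],[0,0,-70],[0,0,-80],[0,0,-80]],"turn":[[0,0,0],[0,0,0],[0,0,0],[0,0,0],[0,0,0]]}'
python3 - <<'E'
from h import *
p,d=camera("scene"); cv2.imwrite("pics/s2.png",cv2.resize(p[60:320,180:500,::-1],None,fx=2.3,fy=2.3)); cv2.imwrite("pics/s2f.png",p[:,:,::-1]); np.save("s2.npy",d)
E
```

```text
time: 3.9
position: [0.536, 0.1696, 0.3244]
tool_rot: [0.114, 0.994, 0.001, 0.005]
ft_force: [0.9, 0.3, 0.3]
grip_width: 0.0151
grip_force: 40.0
time: 4.82
position: [0.5088, -0.0733, 0.3178]
tool_rot: [0.115, 0.993, 0.0, -0.002]
ft_force: [-0.3, -0.4, -0.3]
grip_width: 0.0151
grip_force: 40.0
time: 5.23
position: [0.508, -0.0701, 0.2367]
tool_rot: [0.113, 0.994, 0.001, -0.003]
ft_force: [-0.5, -0.7, -0.8]
grip_width: 0.015
grip_force: 40.0
```

View pics/s2.png

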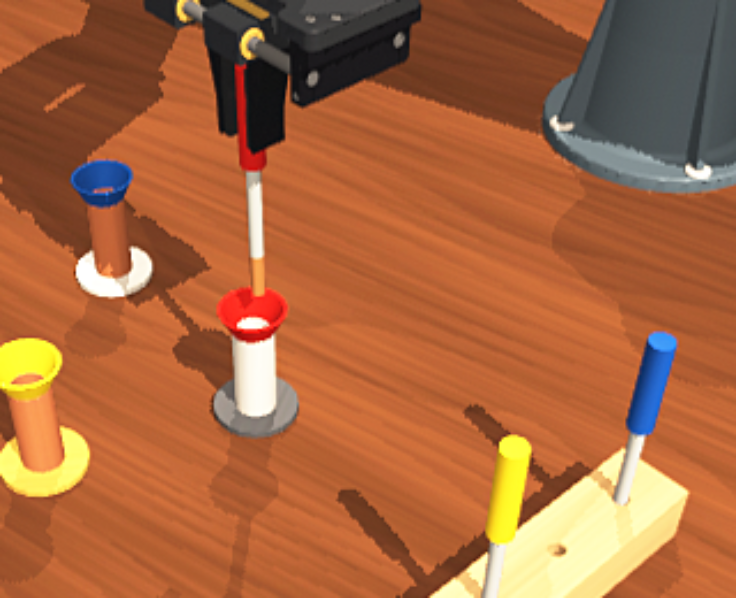

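The held stick hangs nearly vertical with its lower end at crop (259,297), just above the red funnel, whose centre is at crop (253,315). The other two sticks are still standing. I'll compute the offset.

```bash
python3 - <<'E'
from h import *
f=lambda u,v,z:unproj("scene",180+u/2.3,60+v/2.3,z=z).round(4)
print("tip",f(259,295,.103),"midrod",f(255,200,.103+.06),"handle btm",f(252.5,166,.198),"rim",f(253,315,.09))
o=robot.get_obs();print(o["position"])
E
```

```text
tip [ 0.5096 -0.0643  0.103 ] midrod [ 0.4954 -0.0763  0.163 ] handle btm [ 0.5086 -0.0668  0.198 ] rim [ 0.5155 -0.0651  0.09  ]
[ 0.50924033 -0.07064362  0.23839679]
```

```bash
python3 -m handwheel '{"hand":[0,0,0,0,0,0],"translation":[[3,-1,-5],[3,-1,-15],[3,-1,-30],[3,-1,-45],[3,-1,-57],[3,-1,-57]],"turn":[[0,0,0],[0,0,0],[0,0,0],[0,0,0],[0,0,0],[0,0,0]]}' 50
python3 -m handwheel '{"hand":[0,0,0,0,0,0],"translation":[[0,0,-4],[0,0,-9],[0,0,-14],[0,0,-19],[0,0,-22],[0,0,-22]],"turn":[[0,0,0],[0,0,0],[0,0,0],[0,0,0],[0,0,0],[0,0,0]]}'
```

```text
time: 5.78
position: [0.512, -0.0724, 0.1808]
tool_rot: [0.114, 0.994, 0.0, -0.002]
ft_force: [-0.7, -0.5, -0.7]
grip_width: 0.015
grip_force: 50.0
time: 6.28
position: [0.5137, -0.073, 0.1608]
tool_rot: [0.114, 0.994, -0.0, 0.001]
ft_force: [0.6, 0.4, 0.1]
grip_width: 0.0151
grip_force: 50.0
```

```bash
python3 -m handwheel '{"hand":[0,0,0,0,0,0],"translation":[[0,0,-3],[0,0,-6],[0,0,-9],[0,0,-11],[0,0,-13],[0,0,-13]],"turn":[[0,0,0],[0,0,0],[0,0,0],[0,0,0],[0,0,0],[0,0,0]]}'
python3 - <<'E'
from h import *
p,d=camera("scene"); cv2.imwrite("pics/s3.png",cv2.resize(p[60:320,180:500,::-1],None,fx=2.3,fy=2.3))
E
```

```text
time: 6.78
position: [0.514, -0.0731, 0.1492]
tool_rot: [0.114, 0.994, -0.0, 0.001]
ft_force: [-1.2, 0.5, 12.0]
grip_width: 0.0151
grip_force: 50.0
```

View pics/s3.png

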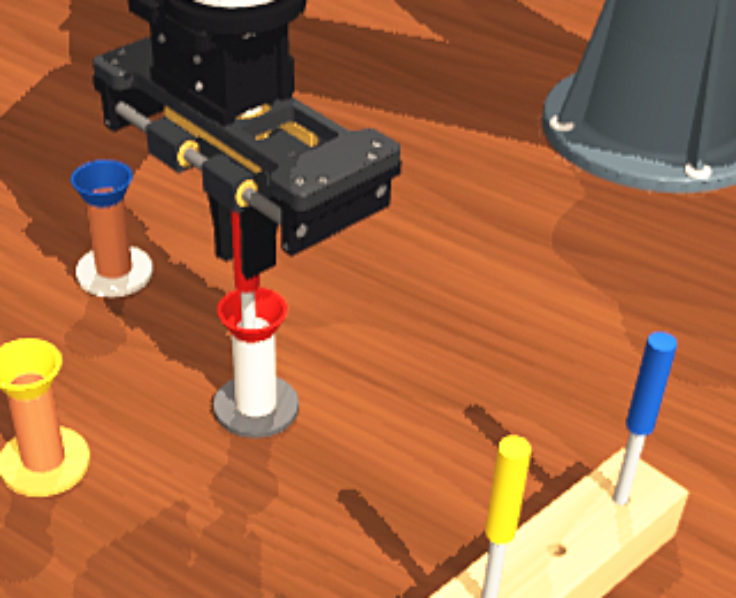

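The handle's lower end is at crop (246,292), just above the funnel at (253,315), which matches full depth (about z 0.11). The 12 N reading suggests the stop is at the bottom; I'll press a little further to confirm.

```bash
python3 -m handwheel '{"hand":[0,0,0,0],"translation":[[0,0,-1],[0,0,-2],[0,0,-3],[0,0,-3]],"turn":[[0,0,0],[0,0,0],[0,0,0],[0,0,0]]}'
```

```text
time: 7.17
position: [0.5147, -0.0733, 0.1488]
tool_rot: [0.114, 0.994, -0.001, 0.002]
ft_force: [-3.4, 0.5, 29.5]
grip_width: 0.0151
grip_force: 50.0
```

It's bottomed: force rose to 29 N with no travel. Relaxing, releasing and retreating straight up.

```bash
python3 -m handwheel '{"hand":[0,0,1,1,1,1,1,1,1,1,1,1],"translation":[[0,0,2],[0,0,4],[0,0,4],[0,0,4],[0,0,4],[0,0,4],[0,0,4],[0,0,4],[0,0,4],[0,0,4],[0,0,4],[0,0,4]],"turn":[[0,0,0],[0,0,0],[0,0,0],[0,0,0],[0,0,0],[0,0,0],[0,0,0],[0,0,0],[0,0,0],[0,0,0],[0,0,0],[0,0,0]]}'
python3 -m handwheel '{"hand":[1,1,1,1,1,1,1,1],"translation":[[0,0,5],[0,0,20],[0,0,45],[0,0,75],[0,0,105],[0,0,120],[0,0,120],[0,0,120]],"turn":[[0,0,0],[0,0,0],[0,0,0],[0,0,0],[0,0,0],[0,0,0],[0,0,0],[0,0,0]]}'
python3 - <<'E'
from h import *
p,d=camera("scene"); cv2.imwrite("pics/s4.png",cv2.resize(p[60:320,180:500,::-1],None,fx=2.3,fy=2.3))
c=cloud("scene",p,d,(260,120,315,215),0); c=c[c[:,2]>.1]
for lo in np.arange(.1,.2,.015):
    s=c[(c[:,2]>=lo)&(c[:,2]<lo+.015)]
    if len(s)>4: print(len(s),np.median(s,0).round(4))
print("top",np.percentile(c[:,2],98))
E
```

```text
time: 8.17
position: [0.513, -0.0727, 0.1485]
tool_rot: [0.114, 0.994, -0.0, -0.0]
ft_force: [0.2, 0.3, 0.2]
grip_width: 0.0741
grip_force: 0.0
time: 8.83
position: [0.5132, -0.0728, 0.2695]
tool_rot: [0.114, 0.994, -0.0, 0.001]
ft_force: [-0.3, -0.1, -0.2]
grip_width: 0.087
grip_force: 0.0
15 [ 0.5194 -0.0667  0.1137]
88 [ 0.5198 -0.066   0.123 ]
95 [ 0.5193 -0.0659  0.1376]
93 [ 0.5195 -0.0663  0.1528]
104 [ 0.5192 -0.0664  0.168 ]
55 [ 0.5145 -0.0696  0.1761]
top 0.17655221705287155
```

View pics/s4.png

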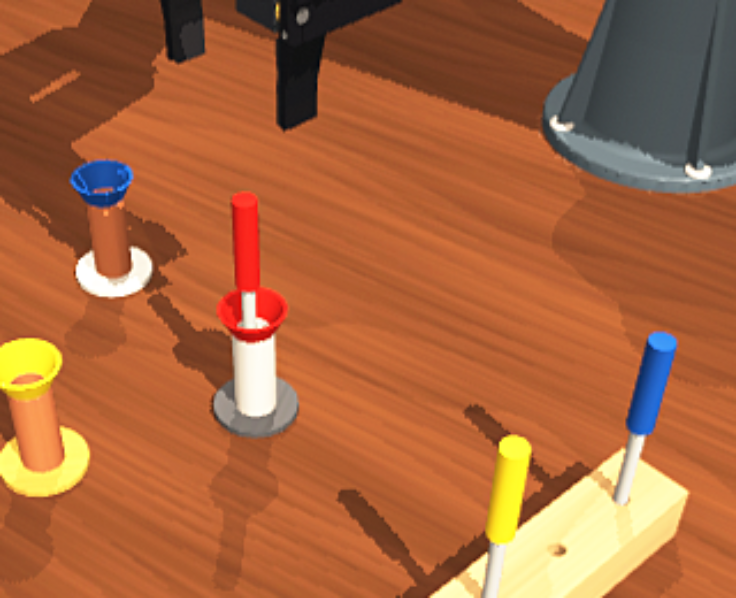

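The red stick stands upright in the red funnel (top at crop (245,200), z 0.176, so its lower end is at about 0.016). The gripper is clear and the blue and yellow sticks are still standing.

```bash
python3 -c "
from rig import hand_in
print(hand_in())"
```

```text
the job is handed in; nothing more can be done
None
```

The red stick is released and standing upright in the red-mouthed tube, pushed to the bottom (lower end about 16 mm above the bench), the blue and yellow sticks still stand in the stand, and the job is handed in; the hand-in gave no verdict.

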